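# Unstack the lamp spares onto their cork mats

### The job

The lamp spares were piled up for dusting. Take the pile apart from the top, one thing at a time (lampholder, glass ramekin, LED driver, then the green bulb case), and stand each upright in the middle of the cork mat cut to its own shape and size, the two rectangular things lying lengthwise along theirs. Set the glass down gently rather than dropping it, leave the two globe bulbs in their rubber rings undisturbed, and let go of everything at the end.

Things in the scene. Friction and masses are not known exactly. Their poses are not given: they have to be found in the camera images.
- holder: Spare lampholder, top of the stack at the start, standing loose inside the ramekin: a plain upright aluminium tube 36 mm in diameter and 62 mm tall, with two thin black bands at about a third of its height and a dark socket mouth on top. Origin: centre of its underside, z up. About 70 g. In the stack its upper 34 mm stand clear of the ramekin's rim, and its origin is 4 mm above the ramekin's.
- ramekin: Small clear-glass ramekin standing on the LED driver: round, near-straight sides, 60 mm outside diameter, 32 mm tall, wall 4 mm, inner floor 4 mm above the underside. Origin: centre of its underside, z up. About 110 g; treat it gently. It can be gripped across its full outside diameter.
- driver: LED driver (power supply), a flat bare-aluminium box lying on the case: 90 mm (its x) by 46 mm (its y) by 24 mm tall. Origin: centre of its underside, z up. About 160 g. The ramekin, wider than it, stands on its middle; its two ends stick out from below.
- case: Closed green plastic spare-bulb case, bottom of the stack, lying on the rubber mat: 124 mm (its x) by 64 mm (its y) by 45 mm tall, small snap tab on one short end; the lid stays shut. Origin: centre of its underside, z up. About 180 g.
- mat_case: Fixed cork mat, the large rectangle: 148 mm (its x) by 88 mm (its y), 4 mm thick, for the bulb case. Origin: centre of its underside, z up; its top is 4 mm above the origin. All cork mats lie on a black rubber mat whose top is at z = 3 mm.
- mat_driver: Fixed cork mat, the small rectangle: 114 mm (its x) by 70 mm (its y), 4 mm thick, for the LED driver. Origin: centre of its underside; top 4 mm above.
- mat_ramekin: Fixed cork mat, the large disc: 84 mm diameter, 4 mm thick, for the ramekin. Origin: centre of its underside; top 4 mm above.
- mat_holder: Fixed cork mat, the small disc: 60 mm diameter, 4 mm thick, for the lampholder. Origin: centre of its underside; top 4 mm above.
- bulb_a: Bystander on the robot's left (y above 0): small white globe LED bulb, globe 45 mm in diameter, metal cap upward, 69 mm from globe bottom to cap tip (cap tip about 76 mm above the table), sitting loose in a fixed black rubber ring 52 mm across. Origin: lowest point of the globe. Leave it alone.
- bulb_b: Bystander on the robot's right (y below 0): small white globe LED bulb, globe 45 mm in diameter, metal cap upward, 69 mm from globe bottom to cap tip (cap tip about 76 mm above the table), sitting loose in a fixed black rubber ring 52 mm across. Origin: lowest point of the globe. Leave it alone.
Not all that is in view belongs to the job. Of the things that look like the case, take the one that is farthest to the robot's right at the start. What is shaped like the holder but blue is not meant.

How it is judged:
By the outcome, as a careful person would: the job done as asked, in the order asked, and still so for the second after the job is handed in, with the robot touching nothing.
It also fails if it takes over 128 s, if anything falls off the work surface, if the arm or the gripper's body presses on something with over 40 N, if the wrist force passes 120 N, or if a joint passes its speed limit or range.

### The arm

A 6-joint arm with a two-finger parallel gripper is mounted at the origin on the work surface. World frame = base frame: x ahead of the robot, y to its left, z up, the work surface at z = 0. Lengths are in m, angles in rad, forces in N, time in s.
With the tool pointing down it reaches from about 0.425 to 0.95 m from the base axis. Payload 3.5 kg.
Tool frame: the origin (TCP) lies midway between the tips of the shut fingers; the grasp point (between the pads) lies 19 mm behind it; z points along the fingers, y is the direction in which the jaws open and shut (so a half turn about z gives the same grasp; the last joint's range is limited). The gripper opens to 85 mm and grips with 20 to 120 N. Pads are 22 mm wide; open, the fingers measure 114 mm over their backs; the gripper's body (76 mm by 85 mm) begins 54 mm behind the grasp point. The pads swing forward as they close: fully open they stand 13 mm farther back than shut.
Start: joints at [-1.37, 0.286, 1.577, -0, 1.279, -0.15], TCP at [0.232, -0.634, 0.231] pointing down, gripper open.
Joint ranges: [-2.77, 2.77], [-0.9, 2.22], [0.21, 2.48], [-1.53, 4.67], [0.24, 2.81], [-2.84, 2.84]. Speed limits (rad/s): [2.79, 2.79, 3.14, 3.14, 3.14, 3.14].

### API

Orientations are given as a unit quaternion [x, y, z, w].
In Python, from plant import * gives the robot as it stands.
- The arm moves only by the shell command python3 -m jog 'ROWS' [FORCE]. ROWS is a JSON object of lists of equal length, an entry for each row: "travel": the shift along the world's x, y, z in mm, a list of three; "dr": the turn, a rotation vector about the world's x, y, z in degrees, a list of three; "jaw": the closure in counts, from 0 (fully open) to 255 (shut). In form: {"travel": [[x, y, z], ...], "dr": [[wx, wy, wz], ...], "jaw": [jaw, ...]}. A call has 1 to 5 rows; each row shifts and turns the commanded pose from where the row before left it; what a row does not reach is not made up. A row lasts 1/12 s, in which the tool goes at most 41.7 mm and 7.16 degrees, less where a joint would pass 70% of its speed; a pose out of reach is approached as far as the arm can. A call is refused whole if a number of a shift passes 41.7 or a number of a turn 7.16, either way. A call with a gripper value outside its range is refused whole. The fingers move at their own pace and stop on an object; FORCE is the grip in N (left out, the last holds). Time passes only in rows, so rows that do not move let the fingers close. It gives the time, the measured TCP pose, the force and the opening at its end, in the units of the state.
- get_state(): the state, without advancing time (a new reading comes with each control period).
- read_camera(name): name is "scene" or "top" or "wrist"; returns the picture (420x560x3 uint8, red, green, blue); there is no depth.
- camera_info(name): a dict with "K" (3x3 intrinsics, pixels), "k1" (the pictures are not rectified: a ray, as slopes to the right and down, at radius r is drawn at 1 + k1 r^2 times it, then the intrinsics apply), "R" (3x3) and "t" (3): a world point X has camera coordinates R X + t; the wrist camera has in their place "mount" (4x4, takes a point from camera to tool coordinates, whose origin is the TCP and whose axes are the flange's). Camera axes: x right, y down, z forward; pixel columns grow to the right and rows downward; lengths in m; the calibration is good to about 2 mm. A picture is of the moment at which its call begins: read the wrist's pose just before it. camera_info takes no time and is no camera call.
- sign_off(): hands the job in, once; it reports no verdict.
The state is a dict: "time": time; "qpos": joint angles; "dq": joint speeds; "joint_efforts": joint torques, N m; "eef_pos": TCP position; "tcp_rot": TCP orientation; "contact_force": force on the tool from outside, world axes, zero at the start; "wrist_torque": the same for the moment, N m; "opening": opening from 0.0 (shut) to 1.0 (fully open).
Only numpy, scipy, OpenCV 4.12 (cv2) and the standard library are available. Lean on these libraries where they do the work, as an engineer would, in place of code of your own. Each camera call takes 0.05 s, during which the arm holds its last target. There are 200 camera calls.

## Working session

There is one attempt and no reset: what is moved stays moved. The work goes in short steps, Python scripts to look and compute and a shell command to move; the robot and the scene stay as the last step left them, time stands still between calls to the robot, and variables do not carry over. Pictures are saved under pics/ and viewed, about 12 in all and at most 16, crops included, and the job is handed in when it is done.

```bash
mkdir -p pics; ls; python3 - <<'E'
from plant import *
import cv2
for n in ("top","scene"):
    cv2.imwrite(f"pics/{n}0.png",read_camera(n)[:,:,::-1]); c=camera_info(n); print(n,c)
print(camera_info("wrist")); print(get_state())
E
```

```text
pics
top {'K': array([[389.58478901,   0.        , 277.96824707],
       [  0.        , 389.58478901, 205.92364914],
       [  0.        ,   0.        ,   1.        ]]), 'k1': -0.0503265735455868, 'R': array([[ 0.00687163, -0.99989554,  0.01271591],
       [-0.98972735, -0.0086166 , -0.14270784],
       [ 0.1428025 , -0.01160465, -0.98968317]]), 't': array([0.04054844, 0.58737068, 0.96894768])}
scene {'K': array([[464.28920601,   0.        , 276.37079234],
       [  0.        , 464.28920601, 212.25316822],
       [  0.        ,   0.        ,   1.        ]]), 'k1': -0.06014094694690462, 'R': array([[-0.36586648,  0.93048425, -0.01845996],
       [ 0.66079612,  0.24575538, -0.70919164],
       [-0.65535502, -0.27166772, -0.70477404]]), 't': array([ 0.15790162, -0.34335796,  1.53244733])}
{'K': array([[305.38536884,   0.        , 277.72459981],
       [  0.        , 305.38536884, 210.27576997],
       [  0.        ,   0.        ,   1.        ]]), 'k1': -0.05918540913123946, 'mount': array([[-9.74655030e-04, -9.63800331e-01, -2.66623278e-01,
         6.68000298e-02],
       [ 9.99999032e
[... 242 characters left out ...]
e': 0.1, 'qpos': array([-1.36997616e+00,  2.87132193e-01,  1.57803736e+00, -1.89388326e-05,
        1.27861243e+00, -1.49981287e-01]), 'dq': array([ 1.36635237e-03, -2.90609543e-03, -2.89425669e-03, -5.88887487e-07,
        3.36030199e-04, -2.16309806e-04]), 'joint_efforts': array([ 7.55901638e-04, -4.07296765e+01, -2.93700385e+01, -1.66098339e-04,
        3.42748310e-03,  2.40624800e-07]), 'eef_pos': array([ 0.2318784 , -0.63328309,  0.2300451 ]), 'tcp_rot': array([ 9.84655622e-01,  1.74505322e-01, -3.68848329e-05, -1.09407710e-03]), 'contact_force': array([ 0.64602012, -0.07820862,  0.17045537]), 'wrist_torque': array([-0.04557466, -0.01849607,  0.04341049]), 'opening': 0.9984620428993388}
```

View pics/top0.png

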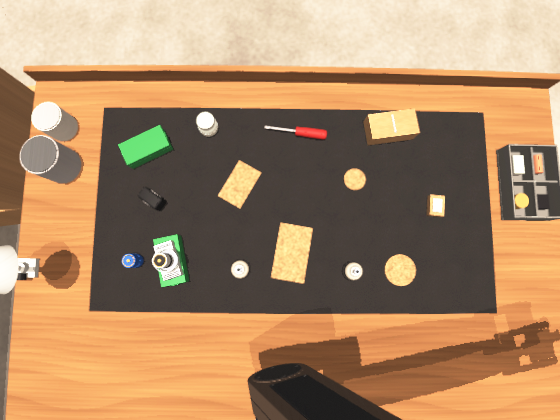

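View pics/scene0.png

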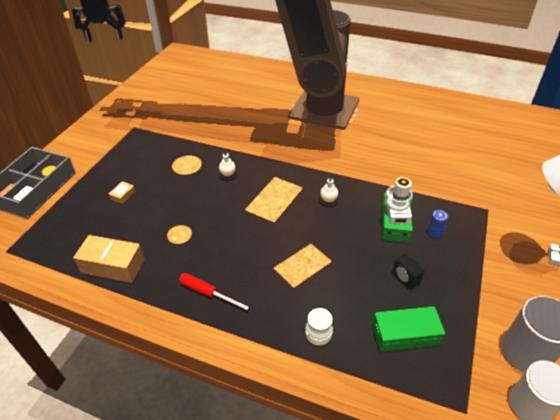

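Looking like the case: stack's case (170,262 in top) and a lone green box (145,147). Both are on the robot's left, and the stack's is farther right, so I take that one. Looking like the holder: the tube on the stack (163,260) and the blue one (131,261), which is not meant. Bulbs are at (240,269) and (354,271); the cork block (392,126) and the small tile (437,205) are not mats. Next I measure the mats and the stack.

```bash
cat > h.py <<'E'
from plant import *
import numpy as np, cv2
from scipy.spatial.transform import Rotation as Rot
def cam(n,st=None):
    c=camera_info(n)
    if n!="wrist": return c["K"],c["k1"],np.array(c["R"]),np.array(c["t"])
    st=st or get_state(); T=np.eye(4); T[:3,:3]=Rot.from_quat(st["tcp_rot"]).as_matrix(); T[:3,3]=st["eef_pos"]
    M=np.linalg.inv(T@c["mount"]); return c["K"],c["k1"],M[:3,:3],M[:3,3]
def toworld(n,px,z,C=None):
    K,k,R,t=C or cam(n); d=np.array([k,0,0,0,0.])
    p=cv2.undistortPoints(np.array(px,float).reshape(-1,1,2),K,d).reshape(-1,2)
    r=np.c_[p,np.ones(len(p))]@R; o=-R.T@t
    return o+r*((z-o[2])/r[:,2])[:,None]
def topix(n,X,C=None):
    K,k,R,t=C or cam(n)
    return cv2.projectPoints(np.array(X,float).reshape(-1,1,3),cv2.Rodrigues(R)[0],t,K,np.array([k,0,0,0,0.]))[0].reshape(-1,2)
E
python3 - <<'E'
from h import *
for n in ("top","scene"):
    im=cv2.imread(f"pics/{n}0.png"); hsv=cv2.cvtColor(im,cv2.COLOR_BGR2HSV)
    m=cv2.inRange(hsv,(8,70,120),(30,255,255)); m=cv2.morphologyEx(m,cv2.MORPH_CLOSE,np.ones((3,3)))
    g=cv2.inRange(hsv,(45,120,60),(75,255,255))
    for nm,mm,z in(("cork",m,.007),("green",g,.048)):
        for c in cv2.findContours(mm,cv2.RETR_EXTERNAL,cv2.CHAIN_APPROX_NONE)[0]:
            if not 150<cv2.contourArea(c)<5000: continue
            W=toworld(n,c,z)[:,:2]
            (cx,cy),(a,b),th=cv2.minAreaRect((W*1000).astype(np.float32))
            print(n,nm,c.reshape(-1,2).mean(0).round(),"c",round(cx,1),round(cy,1),"size",round(a,1),round(b,1),"ang",round(th,1))
im=cv2.imread("pics/top0.png")[215:305,110:210]; a=cv2.resize(im,None,fx=6,fy=6,interpolation=3)[:540,:600]
cv2.imwrite("pics/crop1.png",a)
E
```

```text
top cork [520. 201.] c 613.2 -629.0 size 42.1 41.4 ang 0.7
top cork [538. 164.] c 719.5 -687.4 size 28.0 55.6 ang 89.6
top green [176. 252.] c 446.0 316.0 size 123.2 71.5 ang 12.7
top green [145. 146.] c 742.4 397.9 size 78.7 127.1 ang 27.3
scene cork [160. 358.] c 971.1 -78.5 size 750.7 5.8 ang 89.9
scene cork [139.  25.] c -362.3 -974.7 size 150.0 118.2 ang 35.8
scene cork [440.  35.] c -709.2 257.6 size 919.1 109.8 ang 83.3
scene cork [436.   8.] c -950.2 278.8 size 342.5 1017.5 ang 21.7
scene cork [223.   7.] c -681.2 -714.3 size 258.1 500.0 ang 31.9
scene green [407. 328.] c 758.1 404.0 size 86.4 135.6 ang 27.2
scene green [392. 221.] c 463.7 323.1 size 162.1 69.7 ang 12.3
```

View pics/crop1.png

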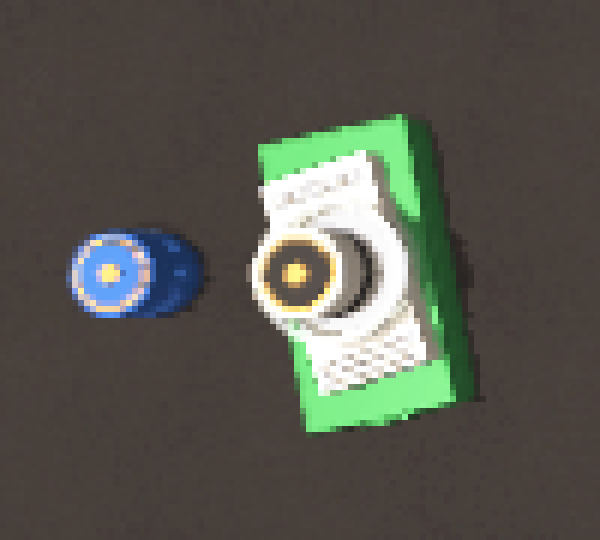

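```bash
python3 - <<'E'
from h import *
for n in ("top","scene"):
    im=cv2.imread(f"pics/{n}0.png"); hsv=cv2.cvtColor(im,cv2.COLOR_BGR2HSV)
    if n=="top": print(hsv[250,292],hsv[185,240],hsv[180,355],hsv[160,300],hsv[40,20])
    B=cv2.inRange(toworld(n,np.indices((420,560))[::-1].reshape(2,-1).T,.007)[:,:2].reshape(420,560,2),(.40,-.35,0,0),(.85,.42,0,0))
    m=cv2.inRange(hsv,(5,50,110),(35,255,255))&B; m=cv2.morphologyEx(m,cv2.MORPH_CLOSE,np.ones((3,3)))
    for c in cv2.findContours(m,cv2.RETR_EXTERNAL,cv2.CHAIN_APPROX_NONE)[0]:
            if not 150<cv2.contourArea(c)<5000: continue
            W=toworld(n,c,.007)[:,:2]
            (cx,cy),(a,b),th=cv2.minAreaRect((W*1000).astype(np.float32))
            e=cv2.fitEllipse((W*1000).astype(np.float32))
            print(n,c.reshape(-1,2).mean(0).round(),"c",round(cx,1),round(cy,1),"size",round(a,1),round(b,1),"ang",round(th,1),"ell",np.round(e[0],1))
C=[[159.1,259.8]]; print("holder top",toworld("top",C,.138))
f=lambda u,v:[110+(u+.5)/6-.5,215+(v+.5)/6-.5]
print("case top corners",(1000*toworld("top",[f(258,145),f(408,115),f(452,400),f(308,432)],.048)).round(1))
print("driver",(1000*toworld("top",[f(262,185),f(370,152),f(440,358),f(320,396)],.072)).round(1))
print("blue",toworld("top",[f(111,272)],.065))
print("bulbs",toworld("top",[[240,269],[354,271]],.076))
E
```

```text
[ 22 104 254] [ 23 100 255] [ 23 103 255] [14 46 72] [ 18  44 246]
top [239. 269.] c 424.0 144.6 size 46.8 44.7 ang 1.0 ell [424.  144.7]
top [400. 268.] c 434.0 -280.0 size 63.1 86.2 ang 0.0 ell [ 430.6 -279.7]
top [291. 251.] c 468.8 7.9 size 90.7 150.3 ang 80.5 ell [471.8   8.2]
top [354. 179.] c 668.2 -164.8 size 60.3 61.6 ang 88.9 ell [ 668.6 -163.3]
top [239. 184.] c 651.9 150.0 size 73.6 116.9 ang 60.7 ell [652.1 149.8]
top [390. 128.] c 810.7 -271.6 size 78.5 155.7 ang 1.0 ell [ 813.5 -264.1]
scene [302. 265.] c 650.9 149.9 size 75.5 118.7 ang 60.5 ell [651.3 149.8]
scene [111. 259.] c 790.3 -277.3 size 113.2 154.3 ang 8.5 ell [ 792.6 -280.1]
scene [179. 234.] c 668.7 -163.0 size 64.5 59.0 ang 28.9 ell [ 667.9 -163. ]
scene [274. 200.] c 469.0 7.6 size 93.5 151.7 ang 80.5 ell [472.3   8.4]
scene [186. 166.] c 434.4 -279.9 size 89.3 68.2 ang 89.5 ell [ 431.1 -280.1]
holder top [[0.44539926 0.31920693 0.138     ]]
case top corners [[498.7 364.5  48. ]
 [512.1 301.   48. ]
 [392.9 277.7  48. ]
 [379.  337.7  48. ]]
driver [[480.9 354.6  72. ]
 [495.  310.3  72. ]
 [411.  277.9  72. ]
 [395.1 326.6  72. ]]
blue [[0.44440836 0.41825503 0.065     ]]
bulbs [[ 0.4251563   0.13748158  0.076     ]
 [ 0.42192317 -0.14273001  0.076     ]]
```

```bash

A='x'; python3 -m jog '{"travel":[[22,32,0],[22,32,0],[22,32,0],[22,32,0],[22,32,0]],"dr":[[0,0,0],[0,0,0],[0,0,0],[0,0,0],[0,0,0]],"jaw":[0,0,0,0,0]}' 40
python3 -m jog '{"travel":[[22,32,0],[22,32,0],[22,32,0],[22,32,0],[22,32,0]],"dr":[[0,0,0],[0,0,0],[0,0,0],[0,0,0],[0,0,0]],"jaw":[0,0,0,0,0]}'
python3 -m jog '{"travel":[[22,32,0],[22,32,0],[0,36,0],[0,38,0],[0,38,0]],"dr":[[0,0,0],[0,0,0],[0,0,0],[0,0,0],[0,0,0]],"jaw":[0,0,0,0,0]}'
python3 -m jog '{"travel":[[0,38,0],[0,38,0],[0,38,0],[0,38,0],[0,38,0]],"dr":[[0,0,0],[0,0,0],[0,0,0],[0,0,0],[0,0,0]],"jaw":[0,0,0,0,0]}'
python3 -m jog '{"travel":[[0,38,0],[0,38,0],[-6,38,0],[-6,38,0],[-6,38,0]],"dr":[[0,0,0],[0,0,0],[0,0,0],[0,0,0],[0,0,0]],"jaw":[0,0,0,0,0]}'
python3 -m jog '{"travel":[[-10,38,0],[-10,36,0],[-10,18,0],[0,0,0],[0,0,0]],"dr":[[0,0,0],[0,0,0],[0,0,0],[0,0,0],[0,0,0]],"jaw":[0,0,0,0,0]}'
python3 - <<'E'
from h import *
s=get_state(); print(s["time"],s["eef_pos"],Rot.from_quat(s["tcp_rot"]).as_matrix()[:,0],s["qpos"])
im=read_camera("wrist")[:,:,::-1].copy(); cv2.imwrite("pics/w1.png",im)
C=cam("wrist",s)
print(topix("wrist",[[.4454,.3192,.138],[.4457,.3190,.104],[.4457,.3202,.048]],C))
im=cv2.imread("pics/top0.png"); hsv=cv2.cvtColor(im,cv2.COLOR_BGR2HSV)
m=cv2.morphologyEx(cv2.inRange(hsv,(15,80,180),(30,255,255)),cv2.MORPH_CLOSE,np.ones((3,3)))
for c in cv2.findContours(m,cv2.RETR_EXTERNAL,cv2.CHAIN_APPROX_NONE)[0]:
    if 150<cv2.contourArea(c)<5000:
        print(c.reshape(-1,2).mean(0).round(),[np.round(v,1) for v in cv2.minAreaRect((1000*toworld("top",c,.007)[:,:2]).astype(np.float32))])
E
```

```text
time: 0.52
eef_pos: [0.3425, -0.472, 0.2306]
tcp_rot: [0.985, 0.174, -0.0, -0.001]
contact_force: [1.1, -1.4, -0.4]
opening: 1.001
time: 0.93
eef_pos: [0.4525, -0.3119, 0.2309]
tcp_rot: [0.985, 0.174, -0.0, -0.0]
contact_force: [0.7, -0.7, -0.8]
opening: 1.003
time: 1.35
eef_pos: [0.4957, -0.1359, 0.2306]
tcp_rot: [0.985, 0.174, -0.0, -0.0]
contact_force: [0.1, -0.5, -0.2]
opening: 1.001
time: 1.77
eef_pos: [0.4953, 0.054, 0.231]
tcp_rot: [0.985, 0.174, -0.0, -0.0]
contact_force: [0.7, 0.3, -0.6]
opening: 1.003
time: 2.18
eef_pos: [0.4771, 0.2439, 0.2309]
tcp_rot: [0.985, 0.175, -0.0, 0.0]
contact_force: [0.6, -0.3, 0.0]
opening: 0.999
time: 2.6
eef_pos: [0.4472, 0.3347, 0.2307]
tcp_rot: [0.984, 0.176, -0.0, 0.0]
contact_force: [0.4, -1.4, 0.4]
opening: 1.0
2.6 [0.44717124 0.3347179  0.23068865] [ 0.93817348  0.34616365 -0.00111907] [ 4.61149855e-01  3.16834948e-02  1.86553749e+00 -5.40475912e-04
  1.24555265e+00  1.67863976e+00]
[[295.38006987 220.70147434]
 [293.6430954  209.28720406]
 [290.05001136 195.32132111]]
[499. 414.] [array([  60.9, -487.7]), array([419.1,  41.1]), np.floa
[... 933 characters left out ...]
(87.1)]
[521. 200.] [array([ 614.6, -628.8]), array([39.3, 41.1]), np.float64(0.7)]
[354. 179.] [array([ 669.1, -163.1]), array([56. , 56.3]), np.float64(12.9)]
[493. 188.] [array([ 646.5, -551.2]), array([121. ,  24.2]), np.float64(0.7)]
[239. 185.] [array([651.4, 150. ]), array([ 71.1, 114.7]), np.float64(60.7)]
[ 70. 185.] [array([658.8, 639.5]), array([199.8, 153.2]), np.float64(89.8)]
[ 84. 141.] [array([768. , 593.1]), array([ 43.1, 106.2]), np.float64(0.1)]
[477.  73.] [array([ 988.6, -530.8]), array([ 17.2, 368.3]), np.float64(0.4)]
[282.  68.] [array([989.7,  38.4]), array([359.8,  16.4]), np.float64(89.9)]
[102.  67.] [array([988.8, 547.9]), array([470.6,  16.5]), np.float64(89.7)]
```

View pics/w1.png

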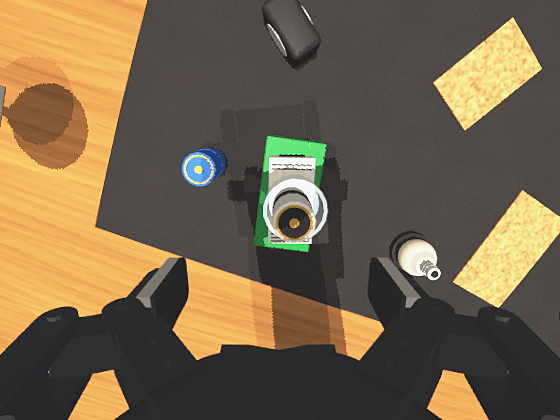

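Wrist view: the tube mouth is at (294,224) inside the glass rim centred near (296,210), with the green case beneath. That is within 2–3 mm of prediction. The blue decoy at (199,168) is well clear. Descend and grip the holder.

```bash

python3 -m jog '{"travel":[[-2.5,-15,0],[0,0,-35],[0,0,-35],[0,0,-30],[0,0,-16]],"dr":[[0,0,0],[0,0,0],[0,0,0],[0,0,0],[0,0,0]],"jaw":[0,0,0,0,0]}' 40
python3 -m jog '{"travel":[[0,0,-8],[0,0,0],[0,0,0],[0,0,0],[0,0,0]],"dr":[[0,0,0],[0,0,0],[0,0,0],[0,0,0],[0,0,0]],"jaw":[0,0,0,0,0]}' 40
python3 - <<'E'
from h import *
s=get_state(); print(s["time"],s["eef_pos"],s["contact_force"])
im=read_camera("wrist")[:,:,::-1].copy(); cv2.imwrite("pics/w2.png",im)
E
```

```text
time: 3.07
eef_pos: [0.444, 0.3162, 0.1112]
tcp_rot: [0.985, 0.173, -0.003, 0.001]
contact_force: [-0.3, -1.2, -0.6]
opening: 0.999
time: 3.48
eef_pos: [0.4469, 0.3195, 0.1094]
tcp_rot: [0.985, 0.174, 0.002, -0.0]
contact_force: [0.4, 0.6, 0.6]
opening: 1.001
3.4833 [0.44690618 0.31950416 0.10939753] [0.43885226 0.59880301 0.63970848]
```

View pics/w2.png

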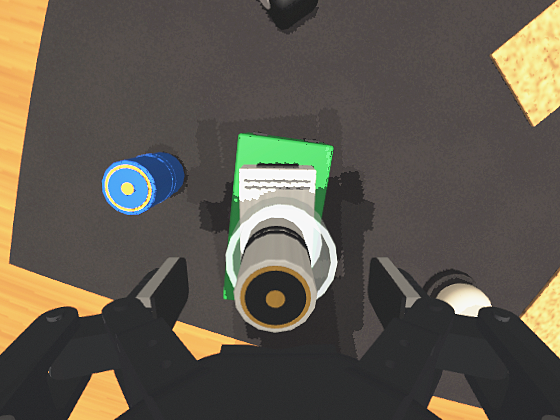

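```bash
python3 - <<'E'
from h import *
C=cam("wrist"); print(toworld("wrist",[[275,296]],.138,C),toworld("wrist",[[281,260]],.104,C))
E
python3 -m jog '{"travel":[[-1.5,0,-4],[0,0,0],[0,0,0],[0,0,0],[0,0,0]],"dr":[[0,0,0],[0,0,0],[0,0,0],[0,0,0],[0,0,0]],"jaw":[60,120,180,200,220]}' 40
python3 -m jog '{"travel":[[0,0,0],[0,0,0],[0,0,0],[0,0,0],[0,0,0]],"dr":[[0,0,0],[0,0,0],[0,0,0],[0,0,0],[0,0,0]],"jaw":[240,255,255,255,255]}' 40
python3 -m jog '{"travel":[[0,0,0],[0,0,0],[0,0,0],[0,0,0],[0,0,0]],"dr":[[0,0,0],[0,0,0],[0,0,0],[0,0,0],[0,0,0]],"jaw":[255,255,255,255,255]}' 40
```

```text
[[0.4442877  0.32010792 0.138     ]] [[0.44615644 0.31778496 0.104     ]]
time: 3.95
eef_pos: [0.4441, 0.3193, 0.1035]
tcp_rot: [0.985, 0.175, 0.0, -0.0]
contact_force: [0.0, 0.2, -0.8]
opening: 0.408
time: 4.37
eef_pos: [0.4441, 0.3193, 0.1035]
tcp_rot: [0.985, 0.174, 0.0, -0.0]
contact_force: [0.6, 1.1, 1.3]
opening: 0.41
time: 4.78
eef_pos: [0.4441, 0.3193, 0.1035]
tcp_rot: [0.985, 0.174, 0.0, -0.0]
contact_force: [-0.6, 0.8, 2.5]
opening: 0.405
```

```bash

python3 -m jog '{"travel":[[0,0,15],[0,0,30],[0,0,30],[0,0,25],[5,-12,0]],"dr":[[0,0,0],[0,0,0],[0,0,0],[0,0,0],[0,0,0]],"jaw":[255,255,255,255,255]}' 40
python3 -m jog '{"travel":[[15,-32,0],[15,-32,0],[15,-32,0],[15,-32,0],[15,-32,0]],"dr":[[0,0,0],[0,0,0],[0,0,0],[0,0,0],[0,0,0]],"jaw":[255,255,255,255,255]}' 40
python3 -m jog '{"travel":[[15,-32,0],[15,-32,0],[15,-32,0],[15,-32,0],[15,-32,0]],"dr":[[0,0,0],[0,0,0],[0,0,0],[0,0,0],[0,0,0]],"jaw":[255,255,255,255,255]}' 40
python3 -m jog '{"travel":[[15,-32,0],[15,-32,0],[15,-32,0],[15,-32,0],[10,-22,0]],"dr":[[0,0,0],[0,0,0],[0,0,0],[0,0,0],[0,0,0]],"jaw":[255,255,255,255,255]}' 40
python3 -m jog '{"travel":[[0,0,0],[0,0,0]],"dr":[[0,0,0],[0,0,0]],"jaw":[255,255]}' 40
python3 - <<'E'
from h import *
s=get_state(); print(s["time"],s["eef_pos"],s["contact_force"]); print(np.array([.669,-.163,.0355])-s["eef_pos"])
im=read_camera("wrist")[:,:,::-1].copy(); cv2.imwrite("pics/w3.png",im)
E
```

```text
time: 5.2
eef_pos: [0.4513, 0.3091, 0.2093]
tcp_rot: [0.984, 0.176, 0.005, -0.001]
contact_force: [0.8, -0.4, 0.2]
opening: 0.415
time: 5.62
eef_pos: [0.5235, 0.1448, 0.2015]
tcp_rot: [0.985, 0.175, -0.001, 0.0]
contact_force: [0.7, -0.3, -1.2]
opening: 0.408
time: 6.03
eef_pos: [0.5984, -0.0152, 0.2012]
tcp_rot: [0.985, 0.174, -0.002, -0.0]
contact_force: [1.1, -0.5, -0.6]
opening: 0.41
time: 6.45
eef_pos: [0.6686, -0.1665, 0.2008]
tcp_rot: [0.985, 0.174, -0.001, -0.0]
contact_force: [0.2, 0.3, -1.5]
opening: 0.409
time: 6.62
eef_pos: [0.668, -0.1646, 0.2007]
tcp_rot: [0.985, 0.173, -0.002, -0.001]
contact_force: [0.6, -0.1, -0.4]
opening: 0.411
6.6167 [ 0.6679569  -0.16456429  0.20074402] [ 0.59783305 -0.09575704 -0.39801298]
[ 0.0010431   0.00156429 -0.16524402]
```

View pics/w3.png

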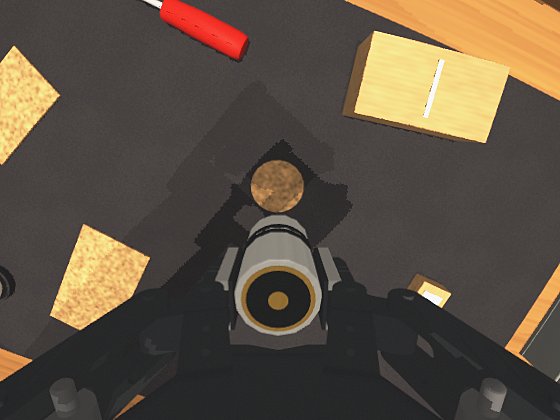

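The holder is upright in the jaws, with the small disc mat at (277,187) ahead-below. Lower it.

```bash

python3 - <<'E'
from h import *
print(toworld("wrist",[[277,187]],.007))
E
python3 -m jog '{"travel":[[1,1.5,-30],[0,0,-35],[0,0,-35],[0,0,-30],[0,0,-15]],"dr":[[0,0,0],[0,0,0],[0,0,0],[0,0,0],[0,0,0]],"jaw":[255,255,255,255,255]}' 40
python3 -m jog '{"travel":[[0,0,-7],[0,0,-4],[0,0,0],[0,0,0]],"dr":[[0,0,0],[0,0,0],[0,0,0],[0,0,0]],"jaw":[255,255,255,255]}' 40
```

```text
[[ 0.66748653 -0.16146016  0.007     ]]
time: 7.08
eef_pos: [0.6661, -0.1585, 0.0525]
tcp_rot: [0.984, 0.175, -0.004, -0.003]
contact_force: [-0.6, 0.5, -1.3]
opening: 0.414
time: 7.42
eef_pos: [0.6715, -0.1617, 0.0497]
tcp_rot: [0.985, 0.175, 0.002, 0.001]
contact_force: [1.8, 0.2, -0.8]
opening: 0.413
```

```bash

python3 -m jog '{"travel":[[-2.5,-0.5,-7],[0,0,-5],[0,0,0],[0,0,0]],"dr":[[0,0,0],[0,0,0],[0,0,0],[0,0,0]],"jaw":[255,255,255,255]}' 40
python3 -m jog '{"travel":[[0,0,-1],[0,0,0],[0,0,0]],"dr":[[0,0,0],[0,0,0],[0,0,0]],"jaw":[255,255,255]}' 40
```

```text
time: 7.75
eef_pos: [0.6671, -0.1618, 0.035]
tcp_rot: [0.985, 0.174, -0.0, -0.0]
contact_force: [0.6, -0.3, -1.0]
opening: 0.408
time: 8.0
eef_pos: [0.6677, -0.162, 0.0346]
tcp_rot: [0.985, 0.175, 0.0, 0.0]
contact_force: [-0.3, -0.1, 0.2]
opening: 0.408
```

```bash

python3 -m jog '{"travel":[[0,0,-0.7],[0,0,0],[0,0,0]],"dr":[[0,0,0],[0,0,0],[0,0,0]],"jaw":[255,255,255]}' 40
python3 -m jog '{"travel":[[0,0,0],[0,0,0],[0,0,0],[0,0,0],[0,0,0]],"dr":[[0,0,0],[0,0,0],[0,0,0],[0,0,0],[0,0,0]],"jaw":[130,100,70,40,0]}' 40
python3 -m jog '{"travel":[[0,0,10],[0,0,30],[0,0,35],[0,0,35],[0,0,35]],"dr":[[0,0,0],[0,0,0],[0,0,0],[0,0,0],[0,0,0]],"jaw":[0,0,0,0,0]}' 40
python3 -m jog '{"travel":[[-15,32,0],[-15,32,0],[-15,32,0],[-15,32,0],[-15,32,0]],"dr":[[0,0,0],[0,0,0],[0,0,0],[0,0,0],[0,0,0]],"jaw":[0,0,0,0,0]}' 40
python3 -m jog '{"travel":[[-15,32,0],[-15,32,0],[-15,32,0],[-15,32,0],[-15,32,0]],"dr":[[0,0,0],[0,0,0],[0,0,0],[0,0,0],[0,0,0]],"jaw":[0,0,0,0,0]}' 40
python3 -m jog '{"travel":[[-15,32,0],[-15,32,0],[-15,32,0],[-15,32,0],[-14,30,0]],"dr":[[0,0,0],[0,0,0],[0,0,0],[0,0,0],[0,0,0]],"jaw":[0,0,0,0,0]}' 40
python3 -m jog '{"travel":[[0,0,0],[0,0,0]],"dr":[[0,0,0],[0,0,0]],"jaw":[0,0]}' 40
python3 - <<'E'
from h import *
s=get_state(); print(s["time"],s["eef_pos"],s["contact_force"]); print(np.array([.446,.318,.070])-s["eef_pos"])
im=read_camera("wrist")[:,:,::-1].copy(); cv2.imwrite("pics/w4.png",im)
t=read_camera("top")[:,:,::-1]
a=cv2.resize(t[150:210,320:390],None,fx=5,fy=5,interpolation=3); cv2.imwrite("pics/m4.png",np.hstack([cv2.resize(im,(448,336))[:300],a[:300]]))
print(topix("top",[[.669,-.163,.007],[.669,-.163,.069],[.446,.318,.104]]), topix("wrist",[[.446,.318,.104]],cam("wrist",s))*.8)
E
```

```text
time: 8.25
eef_pos: [0.6678, -0.162, 0.0346]
tcp_rot: [0.985, 0.175, 0.0, 0.0]
contact_force: [-2.7, -0.2, 3.7]
opening: 0.412
time: 8.67
eef_pos: [0.6674, -0.1618, 0.0333]
tcp_rot: [0.985, 0.174, -0.0, -0.0]
contact_force: [0.4, -0.1, -0.4]
opening: 0.958
time: 9.08
eef_pos: [0.6673, -0.1618, 0.1808]
tcp_rot: [0.985, 0.174, 0.0, 0.0]
contact_force: [0.4, -1.0, 0.2]
opening: 1.001
time: 9.5
eef_pos: [0.5917, -0.0006, 0.1796]
tcp_rot: [0.985, 0.174, 0.001, 0.0]
contact_force: [0.2, 1.1, -0.6]
opening: 1.004
time: 9.92
eef_pos: [0.5167, 0.1595, 0.1797]
tcp_rot: [0.985, 0.174, 0.001, -0.0]
contact_force: [0.3, 0.6, -0.2]
opening: 1.0
time: 10.33
eef_pos: [0.4425, 0.3178, 0.1797]
tcp_rot: [0.985, 0.175, 0.001, -0.0]
contact_force: [0.5, 0.6, -0.2]
opening: 1.001
time: 10.5
eef_pos: [0.4428, 0.3175, 0.1794]
tcp_rot: [0.984, 0.176, 0.001, 0.0]
contact_force: [0.0, -0.3, -0.3]
opening: 0.998
10.5 [0.4427691  0.31745049 0.17939326] [ 0.03416639 -0.29543606 -0.33713354]
[ 0.0032309   0.00054951 -0.10939326]
[[354.36720395 178.64272459]
 [359.34135665 173.53135199]
 [163.71530394 259.64175964]] [[223.15731826 171.79771318]]
```

View pics/m4.png

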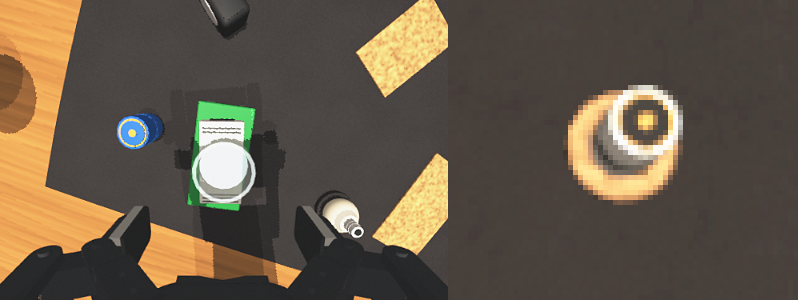

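The holder stands centred on the small disc (mouth at 359,173.6 against 359,173.5 expected). The ramekin is where predicted, so take it next.

```bash

python3 -m jog '{"travel":[[3,0.5,-20],[0,0,-25],[0,0,-25],[0,0,-20],[0,0,-11]],"dr":[[0,0,0],[0,0,0],[0,0,0],[0,0,0],[0,0,0]],"jaw":[0,0,0,0,0]}' 25
python3 -m jog '{"travel":[[0,0,-5],[0,0,0],[0,0,0]],"dr":[[0,0,0],[0,0,0],[0,0,0]],"jaw":[0,0,0]}' 25
python3 - <<'E'
from h import *
s=get_state(); print(s["time"],s["eef_pos"],s["contact_force"]); print(np.array([.446,.318,.070])-s["eef_pos"])
im=read_camera("wrist")[:,:,::-1].copy(); cv2.imwrite("pics/w5.png",im)
print(topix("wrist",[[.446,.318,.104]],cam("wrist",s)))
E
```

```text
time: 11.02
eef_pos: [0.4458, 0.3145, 0.075]
tcp_rot: [0.985, 0.173, -0.002, 0.001]
contact_force: [-0.7, -0.2, 0.7]
opening: 0.998
time: 11.27
eef_pos: [0.4475, 0.3165, 0.0736]
tcp_rot: [0.985, 0.174, 0.001, -0.0]
contact_force: [1.1, 0.1, -0.8]
opening: 1.0
11.2667 [0.44754232 0.31649093 0.07361895] [ 1.07571369  0.07919211 -0.79701852]
[-0.00154232  0.00150907 -0.00361895]
[[273.5403022  295.76384706]]
```

View pics/w5.png

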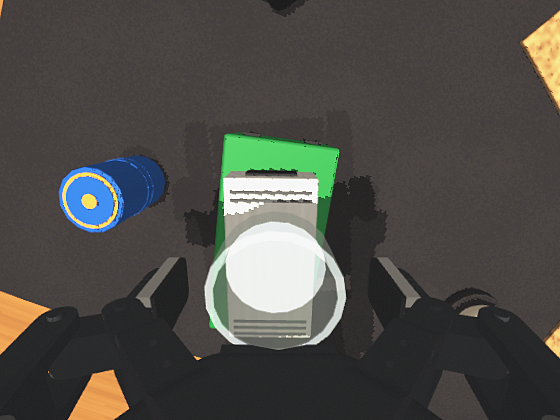

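```bash

python3 -m jog '{"travel":[[-1,1.5,-3],[0,0,0],[0,0,0],[0,0,0],[0,0,0]],"dr":[[0,0,0],[0,0,0],[0,0,0],[0,0,0],[0,0,0]],"jaw":[20,40,55,70,80]}' 25
python3 -m jog '{"travel":[[0,0,0],[0,0,0],[0,0,0],[0,0,0],[0,0,0]],"dr":[[0,0,0],[0,0,0],[0,0,0],[0,0,0],[0,0,0]],"jaw":[90,100,120,140,160]}' 25
python3 -m jog '{"travel":[[0,0,0],[0,0,0],[0,0,0],[0,0,2],[0,0,5]],"dr":[[0,0,0],[0,0,0],[0,0,0],[0,0,0],[0,0,0]],"jaw":[255,255,255,255,255]}' 25
python3 -m jog '{"travel":[[0,0,10],[0,0,25],[0,0,30],[0,0,30],[0,0,20]],"dr":[[0,0,0],[0,0,0],[0,0,0],[0,0,0],[0,0,0]],"jaw":[255,255,255,255,255]}' 25
```

```text
time: 11.73
eef_pos: [0.4457, 0.3183, 0.0702]
tcp_rot: [0.985, 0.175, 0.0, 0.0]
contact_force: [-0.5, -1.1, 1.9]
opening: 0.689
time: 12.15
eef_pos: [0.4458, 0.3184, 0.0703]
tcp_rot: [0.985, 0.175, 0.0, -0.0]
contact_force: [-1.8, -0.6, 5.6]
opening: 0.684
time: 12.57
eef_pos: [0.4444, 0.3177, 0.0754]
tcp_rot: [0.985, 0.174, -0.001, 0.0]
contact_force: [0.0, 0.1, -1.6]
opening: 0.681
time: 12.98
eef_pos: [0.4464, 0.3186, 0.1953]
tcp_rot: [0.985, 0.174, 0.002, -0.001]
contact_force: [0.7, 0.5, -0.5]
opening: 0.682
```

```bash

python3 -m jog '{"travel":[[4,-18,0],[8,-36,0],[8,-36,0],[8,-36,0],[8,-36,0]],"dr":[[0,0,0],[0,0,0],[0,0,0],[0,0,0],[0,0,0]],"jaw":[255,255,255,255,255]}' 25
python3 -m jog '{"travel":[[8,-36,0],[8,-36,0],[8,-36,0],[4,-36,0],[0,-36,0]],"dr":[[0,0,0],[0,0,0],[0,0,0],[0,0,0],[0,0,0]],"jaw":[255,255,255,255,255]}' 25
python3 -m jog '{"travel":[[-5,-36,0],[-10,-36,0],[-12,-36,0],[-12,-36,0],[-12,-36,0]],"dr":[[0,0,0],[0,0,0],[0,0,0],[0,0,0],[0,0,0]],"jaw":[255,255,255,255,255]}' 25
python3 -m jog '{"travel":[[-12,-36,0],[-12,-28,0],[-7,-15,0],[0,0,0],[0,0,0]],"dr":[[0,0,0],[0,0,0],[0,0,0],[0,0,0],[0,0,0]],"jaw":[255,255,255,255,255]}' 25
python3 - <<'E'
from h import *
s=get_state(); print(s["time"],s["eef_pos"],s["contact_force"]); print(np.array([.4236,-.28,.0055])-s["eef_pos"])
im=read_camera("wrist")[:,:,::-1].copy(); cv2.imwrite("pics/w6.png",im)
print(topix("wrist",[[.4236,-.280,.007]],cam("wrist",s)))
E
```

```text
time: 13.4
eef_pos: [0.4814, 0.1548, 0.1922]
tcp_rot: [0.985, 0.175, 0.0, -0.0]
contact_force: [1.5, 1.5, -1.3]
opening: 0.683
time: 13.82
eef_pos: [0.5098, -0.0258, 0.1923]
tcp_rot: [0.985, 0.174, 0.001, 0.0]
contact_force: [-0.1, -1.1, -1.2]
opening: 0.687
time: 14.23
eef_pos: [0.4576, -0.2054, 0.1921]
tcp_rot: [0.985, 0.174, 0.0, 0.0]
contact_force: [0.9, -0.2, -1.6]
opening: 0.685
time: 14.65
eef_pos: [0.4271, -0.2834, 0.1918]
tcp_rot: [0.985, 0.173, 0.0, -0.0]
contact_force: [-0.5, 0.2, -1.9]
opening: 0.685
14.65 [ 0.42705249 -0.28338649  0.19183889] [-0.47595503  0.23054182 -1.90344882]
[-0.00345249  0.00338649 -0.18633889]
[[274.18768159 191.2885246 ]]
```

View pics/w6.png

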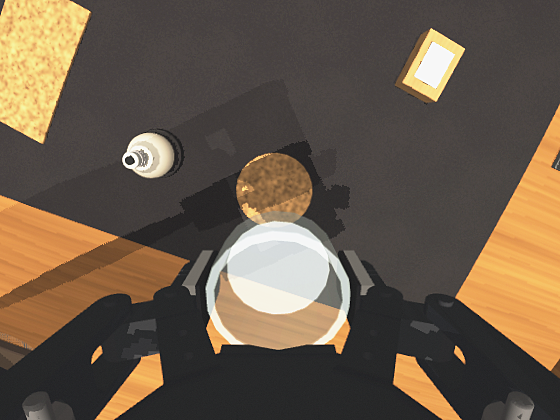

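Glass is held level, with the large disc centred at (274,190) as predicted. Lower it gently.

```bash

python3 -m jog '{"travel":[[-3,3,-25],[0,0,-32],[0,0,-32],[0,0,-32],[0,0,-20]],"dr":[[0,0,0],[0,0,0],[0,0,0],[0,0,0],[0,0,0]],"jaw":[255,255,255,255,255]}' 25
python3 -m jog '{"travel":[[0,0,-12],[0,0,-5],[0,0,0],[0,0,0],[0,0,0]],"dr":[[0,0,0],[0,0,0],[0,0,0],[0,0,0],[0,0,0]],"jaw":[255,255,255,255,255]}' 25
```

```text
time: 15.12
eef_pos: [0.4236, -0.2769, 0.0476]
tcp_rot: [0.984, 0.176, -0.001, -0.002]
contact_force: [-0.6, 0.6, -1.1]
opening: 0.68
time: 15.53
eef_pos: [0.4258, -0.2808, 0.0355]
tcp_rot: [0.985, 0.175, 0.001, 0.001]
contact_force: [-0.3, -0.4, -0.9]
opening: 0.684
```

```bash

python3 -m jog '{"travel":[[-2,1,-8],[0,0,-8],[0,0,-6],[0,0,-3],[0,0,0]],"dr":[[0,0,0],[0,0,0],[0,0,0],[0,0,0],[0,0,0]],"jaw":[255,255,255,255,255]}' 25
python3 -m jog '{"travel":[[0,0,-1],[0,0,0],[0,0,0],[0,0,0]],"dr":[[0,0,0],[0,0,0],[0,0,0],[0,0,0]],"jaw":[255,255,255,255]}' 25
```

```text
time: 15.95
eef_pos: [0.4217, -0.2782, 0.0074]
tcp_rot: [0.985, 0.174, -0.001, -0.001]
contact_force: [-0.1, 0.3, -1.1]
opening: 0.682
time: 16.28
eef_pos: [0.4227, -0.2791, 0.0079]
tcp_rot: [0.985, 0.175, 0.0, 0.0]
contact_force: [-0.2, -0.3, -1.6]
opening: 0.683
```

Need about 2.5 mm more; go in half-millimetre steps, watching the force.

```bash

python3 -m jog '{"travel":[[0.5,-0.5,-1],[0,0,0],[0,0,-0.7],[0,0,0]],"dr":[[0,0,0],[0,0,0],[0,0,0],[0,0,0]],"jaw":[255,255,255,255]}' 25
python3 -m jog '{"travel":[[0,0,-0.5],[0,0,0],[0,0,0]],"dr":[[0,0,0],[0,0,0],[0,0,0]],"jaw":[255,255,255]}' 25
python3 -m jog '{"travel":[[0,0,-0.5],[0,0,0],[0,0,0]],"dr":[[0,0,0],[0,0,0],[0,0,0]],"jaw":[255,255,255]}' 25
```

```text
time: 16.62
eef_pos: [0.423, -0.2793, 0.0059]
tcp_rot: [0.985, 0.175, -0.0, -0.0]
contact_force: [0.7, 0.8, -1.1]
opening: 0.683
time: 16.87
eef_pos: [0.423, -0.2793, 0.0054]
tcp_rot: [0.985, 0.175, -0.0, -0.0]
contact_force: [-0.8, -0.5, -0.5]
opening: 0.688
time: 17.12
eef_pos: [0.423, -0.2794, 0.0053]
tcp_rot: [0.985, 0.175, -0.0, -0.0]
contact_force: [-1.5, 1.1, 4.0]
opening: 0.68
```

```bash

python3 -m jog '{"travel":[[0,0,0],[0,0,0],[0,0,0],[0,0,0],[0,0,0]],"dr":[[0,0,0],[0,0,0],[0,0,0],[0,0,0],[0,0,0]],"jaw":[70,60,40,20,0]}' 25
python3 -m jog '{"travel":[[0,0,0],[0,0,10],[0,0,30],[0,0,36],[0,0,36]],"dr":[[0,0,0],[0,0,0],[0,0,0],[0,0,0],[0,0,0]],"jaw":[0,0,0,0,0]}' 25
python3 -m jog '{"travel":[[0,0,36],[12,28,20],[12,36,0],[12,36,0],[12,36,0]],"dr":[[0,0,0],[0,0,0],[0,0,0],[0,0,0],[0,0,0]],"jaw":[0,0,0,0,0]}' 25
python3 -m jog '{"travel":[[12,36,0],[12,36,0],[5,36,0],[0,36,0],[0,36,0]],"dr":[[0,0,0],[0,0,0],[0,0,0],[0,0,0],[0,0,0]],"jaw":[0,0,0,0,0]}' 25
python3 -m jog '{"travel":[[-4,36,0],[-6,36,0],[-6,36,0],[-7,36,0],[-8,36,0]],"dr":[[0,0,0],[0,0,0],[0,0,0],[0,0,0],[0,0,0]],"jaw":[0,0,0,0,0]}' 25
python3 -m jog '{"travel":[[-8,36,0],[-8,36,0],[-6,30,0],[0,0,0],[0,0,0]],"dr":[[0,0,0],[0,0,0],[0,0,0],[0,0,0],[0,0,0]],"jaw":[0,0,0,0,0]}' 25
python3 - <<'E'
from h import *
s=get_state(); print(s["time"],s["eef_pos"],s["contact_force"]); print(np.array([.4455,.318,.049])-s["eef_pos"])
im=read_camera("wrist")[:,:,::-1].copy(); cv2.imwrite("pics/w7.png",im)
t=read_camera("top")[:,:,::-1]; cv2.imwrite("pics/t7.png",t)
a=cv2.resize(t[240:300,365:435],None,fx=5,fy=5,interpolation=3); cv2.imwrite("pics/m7.png",np.hstack([cv2.resize(im[60:360],(448,240)),a[:240]]) if 0 else np.hstack([im[80:380,120:450],a]))
E
```

```text
time: 17.53
eef_pos: [0.423, -0.2794, 0.0048]
tcp_rot: [0.985, 0.174, 0.0, 0.0]
contact_force: [0.1, -0.3, 0.2]
opening: 0.999
time: 17.95
eef_pos: [0.4224, -0.2787, 0.1181]
tcp_rot: [0.985, 0.174, -0.001, -0.001]
contact_force: [1.4, -1.1, -0.5]
opening: 1.0
time: 18.37
eef_pos: [0.4716, -0.1423, 0.1748]
tcp_rot: [0.985, 0.174, 0.001, 0.001]
contact_force: [0.4, -1.5, 0.6]
opening: 0.999
time: 18.78
eef_pos: [0.5, 0.0385, 0.1738]
tcp_rot: [0.985, 0.175, 0.001, 0.0]
contact_force: [0.3, -0.7, -0.0]
opening: 1.002
time: 19.2
eef_pos: [0.4685, 0.2184, 0.1739]
tcp_rot: [0.985, 0.174, 0.001, -0.0]
contact_force: [-0.0, 0.1, -0.4]
opening: 1.005
time: 19.62
eef_pos: [0.4464, 0.3199, 0.1735]
tcp_rot: [0.984, 0.176, 0.0, 0.0]
contact_force: [0.5, -0.8, -0.3]
opening: 1.005
19.6167 [0.4463901  0.31989208 0.17354775] [ 0.48737317 -0.76747875 -0.32267165]
[-0.0008901  -0.00189208 -0.12454775]
```

View pics/m7.png

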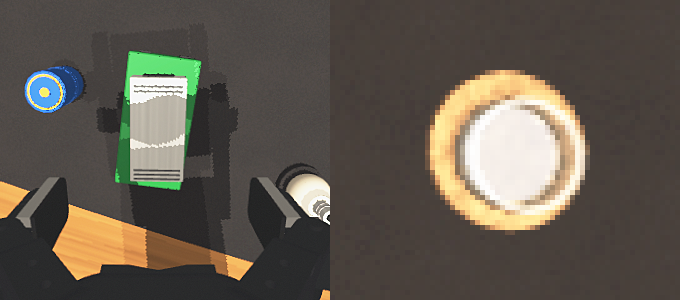

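```bash
python3 - <<'E'
from h import *
print(topix("top",[[.4236,-.28,.039],[.4236,-.28,.007]]))
s=get_state();im=cv2.imread("pics/w7.png")
K,k,R,t=C=cam("wrist",s)
W=toworld("wrist",[[250,156],[308,159],[306,261],[251,260]],.072,C)[:,:2]*1000
print(W.round(1),W.mean(0)); d=(W[0]+W[1]-W[2]-W[3]); print(np.degrees(np.arctan2(d[1],d[0])),np.linalg.norm(W[0]-W[3]),np.linalg.norm(W[0]-W[1]))
hsv=cv2.cvtColor(im,cv2.COLOR_BGR2HSV); g=cv2.inRange(hsv,(45,120,90),(75,255,255))
c=max(cv2.findContours(g,cv2.RETR_EXTERNAL,cv2.CHAIN_APPROX_NONE)[0],key=cv2.contourArea)
print("case",cv2.minAreaRect((1000*toworld("wrist",c,.048,C)[:,:2]).astype(np.float32)))
print(Rot.from_quat(s["tcp_rot"]).as_matrix()[:2,0])
E
```

```text
[[404.06075644 270.14012637]
 [400.05704769 269.90267055]]
[[480.7 354.1]
 [494.2 310.2]
 [411.8 279.5]
 [396.3 324.7]] [445.75346256 317.12068628]
19.818606430591995 89.29792349616525 45.95284402790807
case ((444.9072265625, 319.9331970214844), (123.70209503173828, 63.37390899658203), 12.25332260131836)
[0.93908323 0.34368979]
```

Ramekin is within ~2 mm of its mat's centre. The driver measures 89×46 mm at (445.8, 317.2), 19.8°, matching its size. Now grip the driver.

```bash

python3 -m jog '{"travel":[[-0.5,-2.5,-20],[0,0,-30],[0,0,-30],[0,0,-20],[0,0,-12]],"dr":[[0,0,0],[0,0,0],[0,0,0],[0,0,0],[0,0,0]],"jaw":[0,0,0,0,0]}' 40
python3 -m jog '{"travel":[[0,0,-5],[0,0,0],[0,0,0],[0,0,0]],"dr":[[0,0,0],[0,0,0],[0,0,0],[0,0,0]],"jaw":[0,0,0,0]}' 40
```

```text
time: 20.13
eef_pos: [0.4453, 0.3138, 0.0581]
tcp_rot: [0.985, 0.173, -0.002, 0.001]
contact_force: [-0.6, 0.4, 0.5]
opening: 1.0
time: 20.47
eef_pos: [0.4479, 0.3165, 0.0578]
tcp_rot: [0.985, 0.174, 0.002, -0.0]
contact_force: [-0.1, 0.8, 0.2]
opening: 0.997
```

```bash

python3 -m jog '{"travel":[[-2,0.7,-8],[0,0,0],[0,0,0],[0,0,0]],"dr":[[0,0,0],[0,0,0],[0,0,0],[0,0,0]],"jaw":[0,0,0,0]}' 40
python3 -m jog '{"travel":[[0,0,0],[0,0,0],[0,0,0],[0,0,0],[0,0,0]],"dr":[[0,0,0],[0,0,0],[0,0,0],[0,0,0],[0,0,0]],"jaw":[40,70,90,110,130]}' 40
python3 -m jog '{"travel":[[0,0,0],[0,0,0],[0,0,0],[0,0,0],[0,0,0]],"dr":[[0,0,0],[0,0,0],[0,0,0],[0,0,0],[0,0,0]],"jaw":[160,200,255,255,255]}' 40
```

```text
time: 20.8
eef_pos: [0.4444, 0.317, 0.0481]
tcp_rot: [0.985, 0.175, 0.0, -0.0]
contact_force: [0.0, -0.5, 0.8]
opening: 1.002
time: 21.22
eef_pos: [0.4449, 0.3171, 0.0484]
tcp_rot: [0.985, 0.174, 0.0, -0.0]
contact_force: [1.0, -0.1, -1.4]
opening: 0.529
time: 21.63
eef_pos: [0.4448, 0.317, 0.0483]
tcp_rot: [0.985, 0.174, 0.0, -0.0]
contact_force: [-0.1, 0.4, 2.0]
opening: 0.526
```

```bash

python3 -m jog '{"travel":[[0,0,8],[0,0,25],[0,0,35],[0,0,35],[0,0,20]],"dr":[[0,0,0],[0,0,0],[0,0,0],[0,0,0],[0,0,0]],"jaw":[255,255,255,255,255]}' 40
python3 -m jog '{"travel":[[20,-16,0],[25,-20,0],[25,-20,0],[25,-20,0],[25,-20,0]],"dr":[[0,0,-5],[0,0,-5],[0,0,-5],[0,0,-5],[0,0,-5]],"jaw":[255,255,255,255,255]}' 40
python3 -m jog '{"travel":[[25,-20,0],[25,-20,0],[20,-16,0],[16,-14,0],[0,0,0]],"dr":[[0,0,-5],[0,0,-5],[0,0,-5],[0,0,-5],[0,0,-4.3]],"jaw":[255,255,255,255,255]}' 40
python3 -m jog '{"travel":[[0,0,0],[0,0,0]],"dr":[[0,0,0],[0,0,0]],"jaw":[255,255]}' 40
python3 - <<'E'
from h import *
s=get_state(); print(s["time"],s["eef_pos"],s["contact_force"]); print(np.array([.6508,.1506,.0073])-s["eef_pos"])
r=Rot.from_quat(s["tcp_rot"]).as_matrix(); print(np.degrees(np.arctan2(r[1,0],r[0,0])))
im=read_camera("wrist")[:,:,::-1].copy(); cv2.imwrite("pics/w8.png",im)
print(topix("wrist",[[.6515,.150,.007]],cam("wrist",s)))
E
```

```text
time: 22.05
eef_pos: [0.4453, 0.3171, 0.1746]
tcp_rot: [0.985, 0.175, 0.002, -0.0]
contact_force: [0.3, 0.3, -0.7]
opening: 0.528
time: 22.47
eef_pos: [0.5646, 0.2196, 0.1704]
tcp_rot: [0.999, -0.045, -0.001, 0.0]
contact_force: [-0.4, 0.5, -1.9]
opening: 0.531
time: 22.88
eef_pos: [0.6526, 0.1473, 0.1701]
tcp_rot: [0.967, -0.256, 0.0, 0.001]
contact_force: [0.0, 0.4, -1.5]
opening: 0.527
time: 23.05
eef_pos: [0.6497, 0.1506, 0.1699]
tcp_rot: [0.968, -0.251, -0.001, 0.0]
contact_force: [-0.1, -0.6, -0.4]
opening: 0.527
23.05 [0.64970274 0.15060791 0.16994569] [-0.09428473 -0.62151655 -0.42790377]
[ 1.09726379e-03 -7.90877716e-06 -1.62645694e-01]
-29.113593589562964
[[276.96752662 191.49782635]]
```

View pics/w8.png

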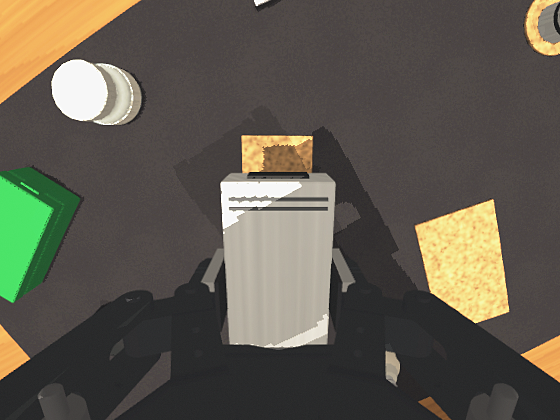

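The driver is held level and square to the small rectangle mat (far edge at row 135, cols 241–313), with both centred on col ~277. Lower it.

```bash

python3 -m jog '{"travel":[[1,0,-25],[0,0,-32],[0,0,-32],[0,0,-25],[0,0,-15]],"dr":[[0,0,0],[0,0,0],[0,0,0],[0,0,0],[0,0,0]],"jaw":[255,255,255,255,255]}' 40
python3 -m jog '{"travel":[[0,0,-8],[0,0,-5],[0,0,0],[0,0,0],[0,0,0]],"dr":[[0,0,0],[0,0,0],[0,0,0],[0,0,0],[0,0,0]],"jaw":[255,255,255,255,255]}' 40
```

```text
time: 23.52
eef_pos: [0.6482, 0.1515, 0.0379]
tcp_rot: [0.968, -0.251, -0.003, 0.001]
contact_force: [-0.4, 0.1, -2.5]
opening: 0.529
time: 23.93
eef_pos: [0.653, 0.151, 0.0311]
tcp_rot: [0.968, -0.252, 0.002, -0.001]
contact_force: [0.8, -0.2, -2.3]
opening: 0.525
```

```bash

python3 -m jog '{"travel":[[-2,0,-8],[0,0,-7],[0,0,-4],[0,0,-2],[0,0,0]],"dr":[[0,0,0],[0,0,0],[0,0,0],[0,0,0],[0,0,0]],"jaw":[255,255,255,255,255]}' 40
python3 -m jog '{"travel":[[0,0,-0.5],[0,0,0],[0,0,0],[0,0,0]],"dr":[[0,0,0],[0,0,0],[0,0,0],[0,0,0]],"jaw":[255,255,255,255]}' 40
```

```text
time: 24.35
eef_pos: [0.6493, 0.1508, 0.0076]
tcp_rot: [0.968, -0.252, -0.0, 0.0]
contact_force: [0.2, 0.7, -1.6]
opening: 0.528
time: 24.68
eef_pos: [0.6496, 0.1508, 0.0074]
tcp_rot: [0.968, -0.252, 0.0, -0.0]
contact_force: [-0.1, 0.3, -1.3]
opening: 0.528
```

```bash

python3 -m jog '{"travel":[[1,0,0],[0,0,-0.5],[0,0,0],[0,0,-0.5],[0,0,0]],"dr":[[0,0,0],[0,0,0],[0,0,0],[0,0,0],[0,0,0]],"jaw":[255,255,255,255,255]}' 40
python3 -m jog '{"travel":[[0,0,0],[0,0,0],[0,0,0],[0,0,0],[0,0,0]],"dr":[[0,0,0],[0,0,0],[0,0,0],[0,0,0],[0,0,0]],"jaw":[100,80,50,20,0]}' 40
python3 -m jog '{"travel":[[0,0,10],[0,0,30],[0,0,36],[0,0,36],[0,0,36]],"dr":[[0,0,0],[0,0,0],[0,0,0],[0,0,0],[0,0,0]],"jaw":[0,0,0,0,0]}' 40
python3 -m jog '{"travel":[[-20,16,0],[-25,20,0],[-25,20,0],[-25,20,0],[-25,20,0]],"dr":[[0,0,5],[0,0,5],[0,0,5],[0,0,5],[0,0,5]],"jaw":[0,0,0,0,0]}' 40
python3 -m jog '{"travel":[[-25,20,0],[-25,20,0],[-20,18,0],[-15,15,0],[0,0,0]],"dr":[[0,0,5],[0,0,5],[0,0,4],[0,0,2.2],[0,0,0]],"jaw":[0,0,0,0,0]}' 40
python3 -m jog '{"travel":[[0,0,0],[0,0,0]],"dr":[[0,0,0],[0,0,0]],"jaw":[0,0]}' 40
python3 - <<'E'
from h import *
s=get_state(); C=cam("wrist",s); print(s["time"],s["eef_pos"],s["contact_force"])
im=read_camera("wrist")[:,:,::-1].copy(); cv2.imwrite("pics/w9.png",im)
t=read_camera("top")[:,:,::-1]; cv2.imwrite("pics/t9.png",t)
r=Rot.from_quat(s["tcp_rot"]).as_matrix(); print("yaw",np.degrees(np.arctan2(r[1,0],r[0,0])))
hsv=cv2.cvtColor(im,cv2.COLOR_BGR2HSV); g=cv2.inRange(hsv,(45,120,90),(75,255,255))
c=min([c for c in cv2.findContours(g,cv2.RETR_EXTERNAL,cv2.CHAIN_APPROX_NONE)[0] if cv2.contourArea(c)>2000],key=lambda c:np.linalg.norm(c.reshape(-1,2).mean(0)-[280,230]))
W=cv2.minAreaRect((1000*toworld("wrist",c,.048,C)[:,:2]).astype(np.float32)); print("case",W); print(np.array([*W[0],10])-1000*s["eef_pos"])
a=cv2.resize(t[150:220,205:275],None,fx=5,fy=5,interpolation=3)
cv2.imwrite("pics/m9.png",np.hstack([im[50:400,110:450],a]))
print(topix("top",[[.6515,.150,.031]]))
E
```

```text
time: 25.1
eef_pos: [0.6506, 0.1508, 0.0073]
tcp_rot: [0.968, -0.252, -0.0, 0.0]
contact_force: [-3.4, -1.2, 4.7]
opening: 0.531
time: 25.52
eef_pos: [0.6504, 0.1508, 0.0062]
tcp_rot: [0.968, -0.252, -0.0, 0.0]
contact_force: [0.3, -0.5, 0.4]
opening: 0.996
time: 25.93
eef_pos: [0.6503, 0.1508, 0.1565]
tcp_rot: [0.968, -0.252, 0.0, -0.0]
contact_force: [0.8, -0.6, -0.1]
opening: 0.995
time: 26.35
eef_pos: [0.5294, 0.2475, 0.1554]
tcp_rot: [0.999, -0.035, 0.001, -0.0]
contact_force: [-0.2, 0.2, -0.6]
opening: 1.0
time: 26.77
eef_pos: [0.4428, 0.322, 0.1551]
tcp_rot: [0.994, 0.107, -0.0, -0.001]
contact_force: [0.1, -0.3, -0.5]
opening: 0.997
time: 26.93
eef_pos: [0.4461, 0.3197, 0.1551]
tcp_rot: [0.995, 0.104, 0.001, 0.0]
contact_force: [-0.1, 0.1, -0.4]
opening: 1.001
26.9333 [0.4461173  0.3196523  0.15507529] [-0.10127041  0.10925508 -0.4120712 ]
yaw 11.974164389527779
case ((444.5677185058594, 321.7727355957031), (123.8143081665039, 63.16167068481445), 12.497018814086914)
[  -1.54957816    2.12043861 -145.07528684]
[[238.42911996 182.04354218]]
```

View pics/m9.png

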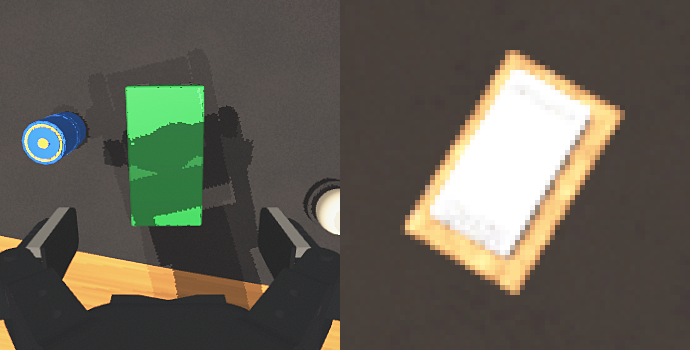

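The driver sits centred and lengthwise on its mat (239,182.3 against 238.4,182.0). The case is bare and untouched at (445,321), 12°. Take it now.

```bash

python3 -m jog '{"travel":[[-1,1.5,-20],[0,0,-25],[0,0,-25],[0,0,-15],[0,0,0]],"dr":[[0,0,0],[0,0,0],[0,0,0],[0,0,0],[0,0,0]],"jaw":[0,0,0,0,0]}' 60
python3 -m jog '{"travel":[[0,0,0],[0,0,0]],"dr":[[0,0,0],[0,0,0]],"jaw":[0,0]}' 60
```

```text
time: 27.45
eef_pos: [0.4426, 0.3191, 0.0653]
tcp_rot: [0.995, 0.104, -0.004, 0.001]
contact_force: [-0.6, -0.3, -0.1]
opening: 0.998
time: 27.62
eef_pos: [0.4459, 0.3213, 0.0706]
tcp_rot: [0.995, 0.104, 0.001, -0.0]
contact_force: [-0.0, 0.2, -0.1]
opening: 1.002
```

```bash

python3 -m jog '{"travel":[[-0.5,0,-15],[0,0,-15],[0,0,-15],[0,0,-10],[0,0,0]],"dr":[[0,0,0],[0,0,0],[0,0,0],[0,0,0],[0,0,0]],"jaw":[0,0,0,0,0]}' 60
python3 -m jog '{"travel":[[0,0,0],[0,0,0],[0,0,0]],"dr":[[0,0,0],[0,0,0],[0,0,0]],"jaw":[0,0,0]}' 60
```

```text
time: 28.03
eef_pos: [0.4435, 0.3209, 0.0136]
tcp_rot: [0.995, 0.104, -0.001, 0.0]
contact_force: [0.5, -0.6, -0.6]
opening: 1.001
time: 28.28
eef_pos: [0.4451, 0.3218, 0.0158]
tcp_rot: [0.995, 0.105, 0.001, -0.0]
contact_force: [1.0, -0.4, -0.1]
opening: 0.997
```

```bash

python3 -m jog '{"travel":[[0,-0.5,-5],[0,0,0],[0,0,0]],"dr":[[0,0,0],[0,0,0],[0,0,0]],"jaw":[0,0,0]}' 60
python3 -m jog '{"travel":[[0,0,0],[0,0,0],[0,0,0],[0,0,0],[0,0,0]],"dr":[[0,0,0],[0,0,0],[0,0,0],[0,0,0],[0,0,0]],"jaw":[20,40,60,80,100]}' 60
python3 -m jog '{"travel":[[0,0,0],[0,0,0],[0,0,0],[0,0,0],[0,0,0]],"dr":[[0,0,0],[0,0,0],[0,0,0],[0,0,0],[0,0,0]],"jaw":[150,200,255,255,255]}' 60
```

```text
time: 28.53
eef_pos: [0.4438, 0.3207, 0.0093]
tcp_rot: [0.995, 0.105, -0.0, 0.0]
contact_force: [-0.8, -0.5, 0.9]
opening: 1.001
time: 28.95
eef_pos: [0.4444, 0.321, 0.0098]
tcp_rot: [0.995, 0.105, 0.0, -0.0]
contact_force: [0.7, 1.0, 1.4]
opening: 0.741
time: 29.37
eef_pos: [0.4444, 0.321, 0.0098]
tcp_rot: [0.995, 0.105, 0.0, -0.0]
contact_force: [-0.5, 0.2, 3.8]
opening: 0.741
```

```bash

python3 -m jog '{"travel":[[0,0,8],[0,0,25],[0,0,35],[0,0,35],[0,0,27]],"dr":[[0,0,0],[0,0,0],[0,0,0],[0,0,0],[0,0,0]],"jaw":[255,255,255,255,255]}' 60
python3 -m jog '{"travel":[[3,-20,0],[5,-32,0],[5,-32,0],[5,-32,0],[5,-32,0]],"dr":[[0,0,-2],[0,0,-2],[0,0,-2],[0,0,-2],[0,0,-2]],"jaw":[255,255,255,255,255]}' 60
python3 -m jog '{"travel":[[2,-32,0],[0,-32,0],[0,-32,0],[0,-32,0],[-1,-25,0]],"dr":[[0,0,-2],[0,0,-2],[0,0,-2],[0,0,-2],[0,0,-2]],"jaw":[255,255,255,255,255]}' 60
python3 -m jog '{"travel":[[0,-12,0],[0,0,0],[0,0,0],[0,0,0]],"dr":[[0,0,-1.5],[0,0,0],[0,0,0],[0,0,0]],"jaw":[255,255,255,255]}' 60
python3 - <<'E'
from h import *
s=get_state(); print(s["time"],s["eef_pos"],s["contact_force"]); print(np.array([.4687,.008,.0138])-s["eef_pos"])
r=Rot.from_quat(s["tcp_rot"]).as_matrix(); print(np.degrees(np.arctan2(r[1,0],r[0,0])))
im=read_camera("wrist")[:,:,::-1].copy(); cv2.imwrite("pics/w10.png",im)
print(topix("wrist",[[.4687,.008,.007]],cam("wrist",s)))
E
```

```text
time: 29.78
eef_pos: [0.4436, 0.3207, 0.1413]
tcp_rot: [0.995, 0.104, -0.0, -0.0]
contact_force: [0.9, 0.9, -1.1]
opening: 0.74
time: 30.2
eef_pos: [0.4657, 0.1714, 0.1387]
tcp_rot: [1.0, 0.017, -0.001, 0.0]
contact_force: [1.3, -0.6, -1.9]
opening: 0.739
time: 30.62
eef_pos: [0.4667, 0.018, 0.1387]
tcp_rot: [0.997, -0.071, -0.001, 0.0]
contact_force: [-0.1, 0.1, -2.3]
opening: 0.737
time: 30.95
eef_pos: [0.4673, 0.0085, 0.1389]
tcp_rot: [0.997, -0.083, -0.001, -0.0]
contact_force: [-0.5, 0.5, -1.2]
opening: 0.739
30.95 [0.46734328 0.00852249 0.13891418] [-0.47505156  0.45218003 -1.24497039]
[ 0.00135672 -0.00052249 -0.12511418]
-9.465341386465198
[[278.11911789 199.05837264]]
```

View pics/w10.png

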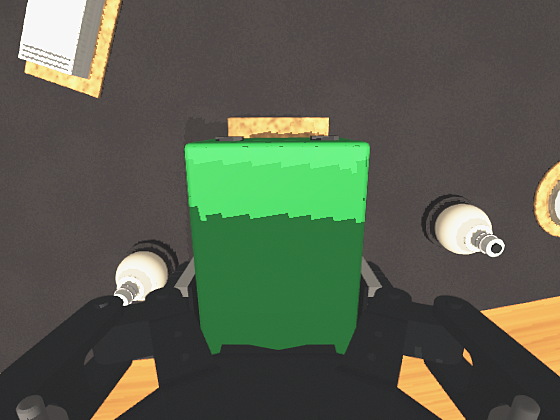

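The case is level over the large mat, both centred on col ~278 and parallel (mat edge row 118, cols 228–329). Both bulbs stand in their rings, clear of the fingers. Lower it.

```bash

python3 -m jog '{"travel":[[1,-0.5,-20],[0,0,-25],[0,0,-25],[0,0,-15],[0,0,0]],"dr":[[0,0,0],[0,0,0],[0,0,0],[0,0,0],[0,0,0]],"jaw":[255,255,255,255,255]}' 60
python3 -m jog '{"travel":[[0,0,-5],[0,0,0],[0,0,0],[0,0,0]],"dr":[[0,0,0],[0,0,0],[0,0,0],[0,0,0]],"jaw":[255,255,255,255]}' 60
```

```text
time: 31.42
eef_pos: [0.4656, 0.0091, 0.0506]
tcp_rot: [0.997, -0.082, -0.004, -0.001]
contact_force: [-1.0, 0.0, -2.0]
opening: 0.745
time: 31.75
eef_pos: [0.4701, 0.0073, 0.0507]
tcp_rot: [0.997, -0.083, 0.001, 0.0]
contact_force: [-0.7, -0.2, -1.9]
opening: 0.745
```

```bash

python3 -m jog '{"travel":[[-1,0.5,-12],[0,0,-12],[0,0,-8],[0,0,-3],[0,0,0]],"dr":[[0,0,0],[0,0,0],[0,0,0],[0,0,0],[0,0,0]],"jaw":[255,255,255,255,255]}' 60
python3 -m jog '{"travel":[[0,0,0],[0,0,0],[0,0,0]],"dr":[[0,0,0],[0,0,0],[0,0,0]],"jaw":[255,255,255]}' 60
```

```text
time: 32.17
eef_pos: [0.4682, 0.0078, 0.0145]
tcp_rot: [0.997, -0.083, -0.0, -0.0]
contact_force: [0.3, -0.5, -1.1]
opening: 0.744
time: 32.42
eef_pos: [0.4685, 0.0078, 0.015]
tcp_rot: [0.997, -0.083, 0.001, 0.0]
contact_force: [-0.3, 0.6, -1.6]
opening: 0.735
```

```bash

python3 -m jog '{"travel":[[0,0,-1],[0,0,0],[0,0,-0.5],[0,0,0],[0,0,0]],"dr":[[0,0,0],[0,0,0],[0,0,0],[0,0,0],[0,0,0]],"jaw":[255,255,255,255,255]}' 60
python3 -m jog '{"travel":[[0,0,-0.5],[0,0,0],[0,0,0]],"dr":[[0,0,0],[0,0,0],[0,0,0]],"jaw":[255,255,255]}' 60
```

```text
time: 32.83
eef_pos: [0.4684, 0.0077, 0.0138]
tcp_rot: [0.997, -0.083, 0.0, 0.0]
contact_force: [-2.4, -0.0, 6.5]
opening: 0.738
time: 33.08
eef_pos: [0.4684, 0.0077, 0.0138]
tcp_rot: [0.997, -0.083, -0.0, 0.0]
contact_force: [-4.1, 1.1, 8.7]
opening: 0.739
```

Contact. Release, lift, back away and look.

```bash

python3 -m jog '{"travel":[[0,0,0],[0,0,0],[0,0,0],[0,0,0],[0,0,0]],"dr":[[0,0,0],[0,0,0],[0,0,0],[0,0,0],[0,0,0]],"jaw":[60,40,20,0,0]}' 40
python3 -m jog '{"travel":[[0,0,8],[0,0,25],[0,0,36],[0,0,36],[0,0,36]],"dr":[[0,0,0],[0,0,0],[0,0,0],[0,0,0],[0,0,0]],"jaw":[0,0,0,0,0]}' 40
python3 -m jog '{"travel":[[0,0,36],[0,0,36],[30,0,10],[30,0,0],[30,0,0]],"dr":[[0,0,0],[0,0,0],[0,0,0],[0,0,0],[0,0,0]],"jaw":[0,0,0,0,0]}' 40
python3 -m jog '{"travel":[[30,0,0],[30,0,0],[30,0,0],[0,0,0],[0,0,0]],"dr":[[0,0,0],[0,0,0],[0,0,0],[0,0,0],[0,0,0]],"jaw":[0,0,0,0,0]}' 40
python3 - <<'E'
from h import *
s=get_state(); print(s["time"],s["eef_pos"])
im=read_camera("wrist")[:,:,::-1].copy(); t=read_camera("top")[:,:,::-1].copy(); sc=read_camera("scene")[:,:,::-1].copy()
cv2.imwrite("pics/t11.png",t)
cv2.imwrite("pics/m11.png",np.vstack([np.hstack([sc[130:370,150:500],t[150:320,180:430].repeat(1,0)[:240] if 0 else cv2.resize(t[150:310,180:430],(375,240),interpolation=3)])]))
hsv=cv2.cvtColor(sc,cv2.COLOR_BGR2HSV)
for n,i in(("top",t),):
    g=cv2.inRange(cv2.cvtColor(i,cv2.COLOR_BGR2HSV),(45,100,60),(75,255,255))
    for c in cv2.findContours(g,cv2.RETR_EXTERNAL,cv2.CHAIN_APPROX_NONE)[0]:
        if cv2.contourArea(c)>300: print(n,cv2.minAreaRect((1000*toworld(n,c,.052)[:,:2]).astype(np.float32)))
E
```

```text
time: 33.5
eef_pos: [0.4679, 0.0079, 0.0122]
tcp_rot: [0.997, -0.083, -0.0, -0.0]
contact_force: [-0.2, -0.4, 0.9]
opening: 0.999
time: 33.92
eef_pos: [0.4675, 0.0079, 0.1552]
tcp_rot: [0.997, -0.083, -0.0, -0.0]
contact_force: [0.9, -0.7, -0.1]
opening: 1.0
time: 34.33
eef_pos: [0.5598, 0.0078, 0.2387]
tcp_rot: [0.997, -0.083, 0.003, 0.0]
contact_force: [-0.1, 0.5, 0.2]
opening: 1.0
time: 34.75
eef_pos: [0.6484, 0.0078, 0.2346]
tcp_rot: [0.997, -0.083, -0.001, -0.0]
contact_force: [-0.3, 0.6, 0.6]
opening: 0.997
34.75 [0.64836444 0.00781296 0.23462364]
top ((740.7528076171875, 396.723876953125), (78.97042083740234, 127.8099594116211), 26.706520080566406)
```

View pics/m11.png

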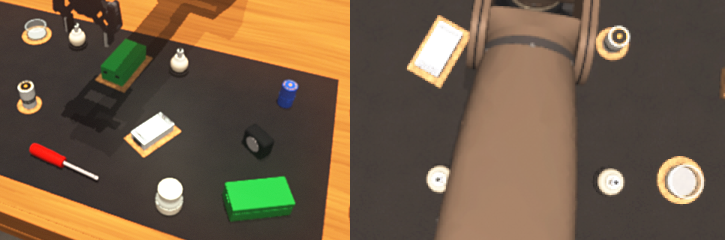

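Everything stands on its mat; the arm hides the case from above, so I swing it aside for a last check.

```bash

python3 -m jog '{"travel":[[-10,36,0],[-10,36,0],[-10,36,0],[-10,36,0],[-10,36,0]],"dr":[[0,0,0],[0,0,0],[0,0,0],[0,0,0],[0,0,0]],"jaw":[0,0,0,0,0]}' 40
python3 -m jog '{"travel":[[-10,36,0],[-10,36,0],[-10,36,0],[-10,36,0],[0,0,0]],"dr":[[0,0,0],[0,0,0],[0,0,0],[0,0,0],[0,0,0]],"jaw":[0,0,0,0,0]}' 40
python3 - <<'E'
from h import *
t=read_camera("top")[:,:,::-1].copy(); cv2.imwrite("pics/t12.png",t); cv2.imwrite("pics/c12.png",cv2.resize(t[150:320,200:430],None,fx=3,fy=3,interpolation=3))
hs=cv2.cvtColor(t,cv2.COLOR_BGR2HSV)
for c in cv2.findContours(cv2.inRange(hs,(45,100,100),(75,255,255)),cv2.RETR_EXTERNAL,cv2.CHAIN_APPROX_NONE)[0]:
    if cv2.contourArea(c)>300: print(cv2.minAreaRect((1000*toworld("top",c,.052)[:,:2]).astype(np.float32)))
t0=cv2.imread("pics/top0.png")
for u,v in((240,269),(354,271)):
    d=cv2.matchTemplate(t[v-18:v+19,u-18:u+19],t0[v-12:v+13,u-12:u+13],cv2.TM_CCOEFF_NORMED); print(cv2.minMaxLoc(d)[1::2],"(6,6)=unmoved")
E
```

```text
time: 35.32
eef_pos: [0.5963, 0.189, 0.2364]
tcp_rot: [0.997, -0.083, 0.001, -0.0]
contact_force: [-0.1, 0.8, 0.5]
opening: 0.999
time: 35.73
eef_pos: [0.5545, 0.3371, 0.2365]
tcp_rot: [0.997, -0.08, -0.0, -0.002]
contact_force: [-0.9, -0.5, -0.7]
opening: 0.999
((468.326904296875, 7.985557556152344), (62.54249954223633, 123.81664276123047), 80.85102844238281)
((746.8462524414062, 400.596923828125), (64.60223388671875, 126.36734008789062), 26.706520080566406)
(0.9999662041664124, (6, 6)) (6,6)=unmoved
(0.999965250492096, (6, 6)) (6,6)=unmoved
```

View pics/c12.png

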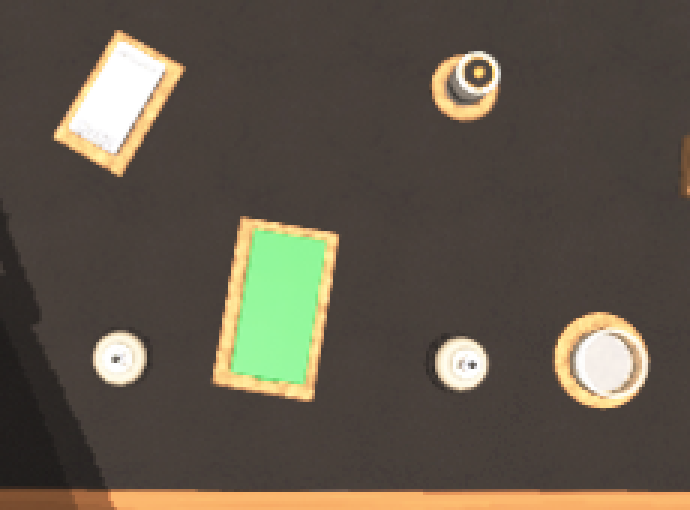

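The case is at (468.3, 8.0) against its mat at (468.5, 8), angle within 0.3°. All four are placed and the bulbs have not moved. Handing in.

```bash
python3 -c "
from plant import *
print(sign_off())"
```

```text
the job is handed in; nothing more can be done
None
```

I took the pile apart in order (holder, ramekin, driver, green case), set each down at its contact height on its own mat, and handed in with the gripper open and clear. The clock read 35.7 s of the 128 s allowed.

The last checks, all from the overhead camera:
- **Case:** within about 0.5 mm and 0.3° of its mat's centre and axis.
- **Driver and holder:** within about half a pixel (roughly 1–2 mm) of centre, the driver lying lengthwise.
- **Ramekin:** about 1 pixel (roughly 2 mm) off centre, the loosest of the four. It was lowered in half-millimetre steps and touched down at about 4 N.
- **Bulbs:** the image match was unchanged for both.

The highest wrist force in the readings after each move was about 10 N. None of these checks failed or disagreed.

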